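Switch off the bench roller and clear its offcut

TASK

The bench roller has been left switched on: first set the lever of its control station to the upright centre off position and let go of it, without swinging it past off to the other direction. Only then clear the rusty brown offcut from the roller's catch table into the orange scrap bin. Leave everything else on the bench where it is, including the blue curved workpiece on the catch table.

Things in the scene. Friction and masses are not known exactly. Their poses are not given: they have to be found in the camera images.
- station: grey control station fixed to the bench: base plate 150 x 110 x 10, box 120 x 85 up to 75 mm, aluminium face on top with two red strokes beside the centre (off), two green dots at the +x end and two yellow dots at the -x end. Origin: centre of the underside; z up. The lever swings along its x axis, hinged on its y axis 75 mm above the origin. It may face any way.
- selector (a joint): angle of the station's sprung three-position lever, rad. 0 = upright = off, the centre detent; +0.45 (leaning to the station's +x) and -0.45 (to -x) are end stops, the two running directions. Starts near +0.45. Ridges lie at about +0.23 and -0.23: let go between them it springs to within 0.03 of upright, beyond one to that end. About 6 to 7 N at the grip takes it over a ridge.
- lever_grip (a point): middle of the lever's round black grip (24 in diameter, from 50 to 95 mm out from the hinge, with a red band; the steel stem is 12 thick), on the lever's axis 75 mm from the hinge: 150 mm above the bench when upright. It moves with the lever; its z points along the lever to its free end, y is the hinge axis
- offcut: rusty brown steel flat-bar offcut 80 (x) x 30 (y) x 16 (z), 0.2 to 0.4 kg, lying loose on the catch table; origin: centre of its underside
- roller: bench roller fixed to the bench. Origin: on the bench under the centre of its bare steel catch table, a plate 260 (x) x 210 (y) whose top is 50 mm above the bench. On its +y side stands the grey-green gearbox, 210 mm high, with three steel rolls that reach down to y = +95 mm and lie 68 to 187 mm above the bench
- bin: open orange scrap bin fixed to the bench, 220 (x) x 180 (y) x 100 high outside, walls and floor 6 mm, two flat scraps (up to 18 mm above its underside) lie fixed in opposite corners; origin: centre of its underside
- blank: blue steel workpiece curved into an arc about 120 long, 12 thick and 20 high, lying loose at the +x end of the catch table; origin: underside of the arc's middle; leave it
- hammer: hammer lying on the bench near the robot, about 30 cm long; leave it
- wrench: wrench lying on the bench near the robot; leave it
- spray_can: can with green label, 64 in diameter, 170 high, standing beyond the task's things; leave it
- jar: jar with steel cap, 70 in diameter, 90 high, standing at the back; leave it
- tin: open steel tin, 70 in diameter, 60 high, standing at the back; leave it
- chalk_block: off-white block of chalk 70 x 45 x 30 lying near the robot; leave it

How it is judged:
By the outcome, as a careful person would: the job done as asked, in the order asked, and still so for the second after the job is handed in, with the robot touching nothing.
It also fails if it takes over 51 s, if anything falls off the work surface, if the arm or the gripper's body presses on something with over 40 N, if the wrist force passes 120 N, or if a joint passes its speed limit or range.

ROBOT

A 6-joint arm with a two-finger parallel gripper is mounted at the origin on the work surface. World frame = base frame: x ahead of the robot, y to its left, z up, the work surface at z = 0. Lengths are in m, angles in rad, forces in N, time in s.
With the tool pointing down it reaches from about 0.3 to 0.85 m from the base axis. Payload 4.2 kg.
Tool frame: the origin (TCP) lies at the very end of the fingers, on their centre line; the grasp point (between the pads) lies bot.pinch_z behind it (bot.pinch_z is the distance from the TCP to the grasp point, in m); z points along the fingers, y is the direction in which the jaws open and shut (so a half turn about z gives the same grasp; the last joint's range is limited). The gripper opens to 91 mm and grips with 3 to 60 N. Pads are 32 mm wide; open, the fingers measure 118 mm over their backs; the gripper's body (76 mm by 178 mm) begins 60 mm behind the grasp point.
Start: joints at [1.254, 0.32, 1.565, -0, 1.257, -0.02], TCP at [0.168, 0.55, 0.214] pointing down, gripper open.
Joint ranges: [-3.11, 3.11], [-0.84, 2.01], [0.21, 2.61], [-1.34, 4.49], [0.05, 2.63], [-2.56, 2.56]. Speed limits (rad/s): [2.57, 2.57, 3.14, 3.14, 3.14, 3.14].

INTERFACE

Orientations are given as a rotation vector (axis times angle).
In Python, from rig import bot gives the robot as it stands.
- The arm moves only by the shell command python3 -m inch 'ROWS' [OPENING]. ROWS is JSON, a list that holds one entry, the list of rows, each a list of 4 numbers: the shift along the tool's x, y, z in m, then the turn about the tool's z in degrees. A call has exactly 5 rows; each row shifts and turns the pose as measured when the row begins, along the tool's axes as they then stand; what a row does not reach is not made up. A row lasts 1/12 s, in which the tool goes at most 41.7 mm and 7.16 degrees, less where a joint would pass 70% of its speed; a pose out of reach is approached as far as the arm can. A call is refused whole if a number of a shift passes 0.0417 or a number of a turn 7.16, either way. A call with a gripper value outside its range is refused whole. OPENING is the closure, from 0 (fully open) to 1 (shut), set as the call begins (- or left out, the last holds). The fingers move at their own pace and stop on an object; the grip force is fixed at half the most. Time passes only in rows, so rows that do not move let the fingers close, or fill a call up. It gives the time, the measured TCP pose, the force and the opening at its end, in the units of the state.
- bot.sense(): the state, without advancing time (a new reading comes with each control period).
- bot.read_camera(name): name is "side" or "top"; returns the picture (480x640x3 uint8, red, green, blue); there is no depth.
- bot.camera_model(name): a dict with "fx", "fy", "cx", "cy" (pixels), "dist" ([k1, k2, p1, p2, k3] as OpenCV has them; the pictures are not rectified), "camera_from_world" (4x4, takes a point from world to camera coordinates). Camera axes: x right, y up, looking along -z (the intrinsics and any distortion apply to the point x, -y, -z); pixel columns grow to the right and rows downward; lengths in m; the calibration is good to about 2 mm. A picture is of the moment at which its call begins. camera_model takes no time and is no camera call.
- bot.close_job(): hands the job in, once; it reports no verdict.
The state is a dict: "t": time; "joint_positions": joint angles; "qd": joint speeds; "tau": joint torques, N m; "ee_pos": TCP position; "tcp_rot": TCP orientation; "contact_force": force on the tool from outside, world axes, zero at the start; "ft_torque": the same for the moment, N m; "opening": finger opening in m.
Only numpy, scipy, OpenCV 4.12 (cv2) and the standard library are available. Lean on these libraries where they do the work, as an engineer would, in place of code of your own. Each camera call takes 0.05 s, during which the arm holds its last target.

## Working session

There is one attempt and no reset: what is moved stays moved. The work goes in short steps, Python scripts to look and compute and a shell command to move; the robot and the scene stay as the last step left them, time stands still between calls to the robot, and variables do not carry over. Pictures are saved under pics/ and viewed, and the job is handed in when it is done.

```bash
mkdir -p pics; ls
python3 - <<'E'
from rig import bot
import cv2
s=bot.sense(); print(s['t'],s['ee_pos'],s['tcp_rot'],s['opening'],bot.pinch_z)
for n in('top','side'):
    cv2.imwrite(f'pics/{n}0.png',bot.read_camera(n)[...,::-1]); print(n,bot.camera_model(n))
E
```

```text
pics
0.0 [0.16801348 0.54937724 0.21311879] [-4.64444166e-01 -3.10678196e+00  2.72390658e-03] 0.09134836056666287 0.0188
top {'fx': 460.8157599366864, 'fy': 460.8157599366864, 'cx': 313.1014628236605, 'cy': 242.47681313272892, 'dist': array([-0.00997613,  0.        ,  0.        ,  0.        ,  0.        ]), 'camera_from_world': array([[ 0.02328491, -0.99971517,  0.005234  , -0.03257722],
       [ 0.98974209,  0.02379015,  0.14087096, -0.56388618],
       [-0.14095535,  0.00190014,  0.99001413, -0.91006131],
       [ 0.        ,  0.        ,  0.        ,  1.        ]])}
side {'fx': 441.8486319121115, 'fy': 441.8486319121115, 'cx': 319.81382084825265, 'cy': 248.90490567257447, 'dist': array([-0.01159167,  0.        ,  0.        ,  0.        ,  0.        ]), 'camera_from_world': array([[ 0.98015127, -0.19824209,  0.00188975, -0.53943606],
       [ 0.10273418,  0.51604601,  0.85037768, -0.14807078],
       [-0.16955584, -0.83330462,  0.52616939, -0.74922723],
       [ 0.        ,  0.        ,  0.        ,  1.        ]])}
```

View pics/top0.png

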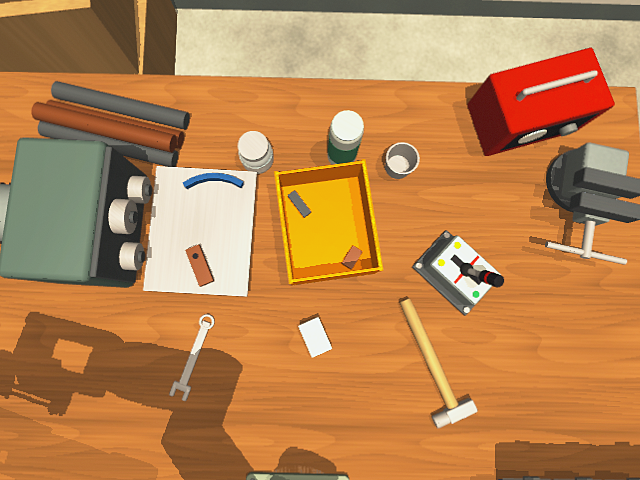

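View pics/side0.png

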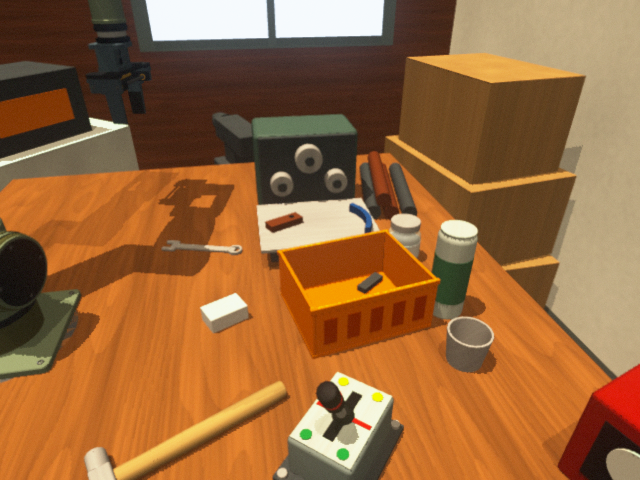

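Run:
```python
import cv2,numpy as np
t=cv2.imread('pics/top0.png');s=cv2.imread('pics/side0.png')
a=cv2.resize(t[220:330,400:520],None,fx=5,fy=5,interpolation=cv2.INTER_CUBIC)
b=cv2.resize(s[365:480,265:415],None,fx=5,fy=5,interpolation=cv2.INTER_CUBIC)
c=cv2.resize(t[160:300,140:270],None,fx=4,fy=4,interpolation=cv2.INTER_CUBIC)
d=cv2.resize(s[190:260,240:390],None,fx=5,fy=5,interpolation=cv2.INTER_CUBIC)
for n,i in zip('abcd',(a,b,c,d)): cv2.imwrite(f'pics/z_{n}.png',i)
```

```text
(no output)
```

View pics/z_a.png

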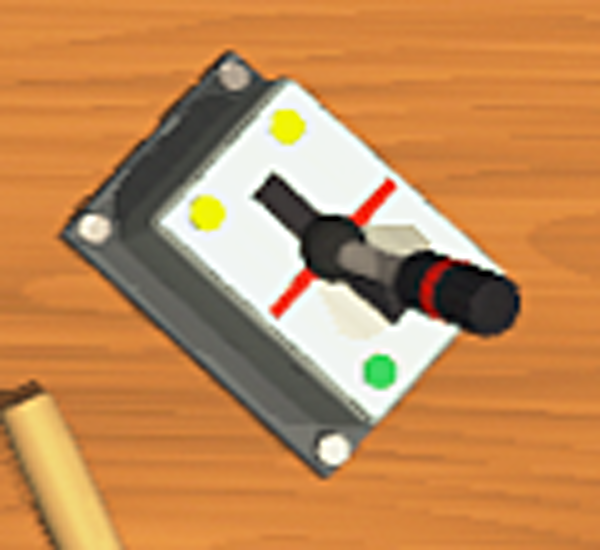

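View pics/z_b.png

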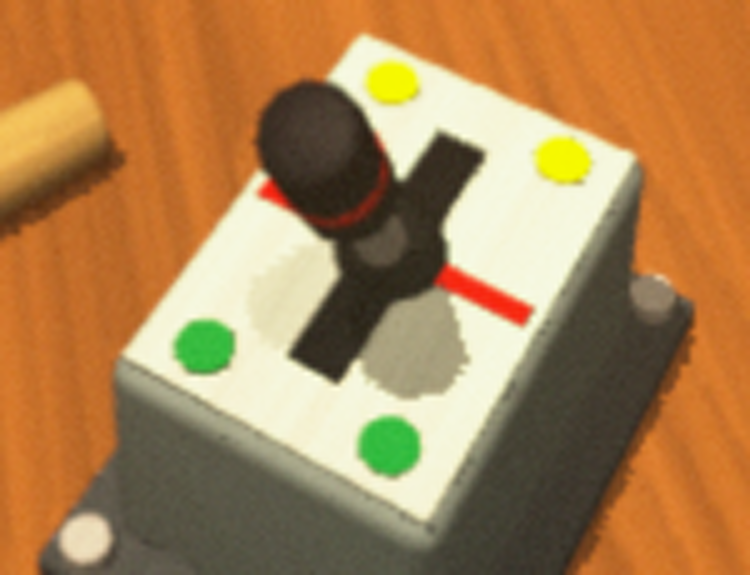

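View pics/z_c.png

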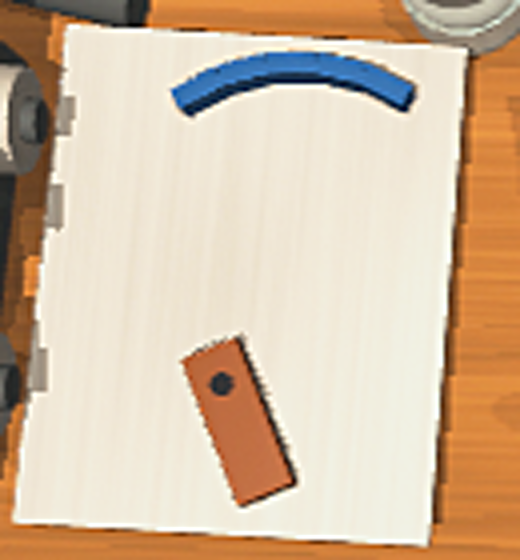

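View pics/z_d.png

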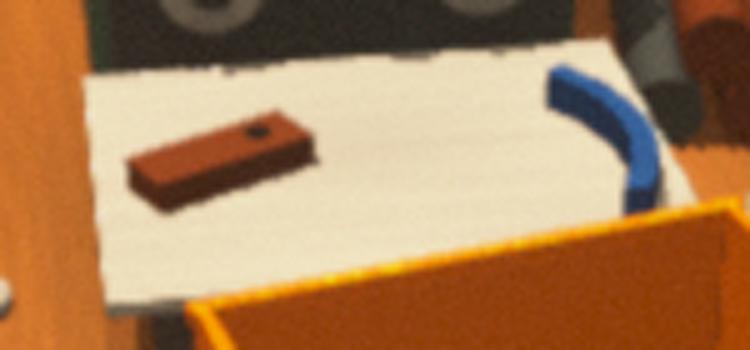

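```bash
cat > h.py <<'E'
import numpy as np,cv2
from rig import bot
def ray(n,u,v):
    m=bot.camera_model(n);K=np.array([[m['fx'],0,m['cx']],[0,m['fy'],m['cy']],[0,0,1]])
    x,y=cv2.undistortPoints(np.array([[[u,v]]],float),K,np.array(m['dist']))[0,0]
    T=np.array(m['camera_from_world']);R=T[:3,:3]
    return -R.T@T[:3,3], R.T@np.array([x,-y,-1])
def plane(n,u,v,z):
    c,d=ray(n,u,v); return c+d*(z-c[2])/d[2]
def tri(a,b):
    c1,d1=ray('top',*a);c2,d2=ray('side',*b)
    s,_,_,_=np.linalg.lstsq(np.c_[d1,-d2],c2-c1,rcond=None)
    p,q=c1+s[0]*d1,c2+s[1]*d2
    return (p+q)/2,np.linalg.norm(p-q)
def proj(n,P):
    m=bot.camera_model(n);K=np.array([[m['fx'],0,m['cx']],[0,m['fy'],m['cy']],[0,0,1]])
    T=np.array(m['camera_from_world']);p=T[:3,:3]@P+T[:3,3];p=p*[1,-1,-1]
    return cv2.projectPoints(p[None],np.zeros(3),np.zeros(3),K,np.array(m['dist']))[0].ravel()
E
python3 - <<'E'
from h import *
np.set_printoptions(precision=4,suppress=True)
A=lambda u,v:((u+.5)/5-.5+400,(v+.5)/5-.5+220)
B=lambda u,v:((u+.5)/5-.5+265,(v+.5)/5-.5+365)
C=lambda u,v:((u+.5)/4-.5+140,(v+.5)/4-.5+160)
D=lambda u,v:((u+.5)/5-.5+240,(v+.5)/5-.5+190)
for n,a,b in [('Y+x',(288,127),(563,160)),('Y-x',(207,213),(392,82)),('G',(380,372),(205,347)),('gripend?',(493,305),(300,130)),('red1',(392,183),(529,318)),('red2',(276,311),(262,190))]:
    print(n,*tri(A(*a),B(*b)),plane('top',*A(*a),.076),plane('side',*B(*b),.076))
print('G2',plane('side',*B(389,446),.076))
for p,q in [((183,360),None),((240,337),(277,112)),((296,483),(128,160)),((242,506),(163,185))]:
    print('off',plane('top',*C(*p),.066), plane('side',*D(*q),.066) if q else '')
for p in [(68,25),(466,48),(430,545),(15,521)]: print('plate',plane('top',*C(*p),.05))
print('hole',plane('top',*C(222,384),.066),plane('side',*D(258,131),.066))
for p in [(276,173),(366,162),(381,270),(290,283)]: print('bin',plane('top',*p,.1))
for p in [(279,250),(379,233),(439,283),(315,350)]: print('bin side',plane('side',*p,.1))
E
```

```text
Y+x [ 0.5613 -0.3057  0.0753] 8.648895077544174e-05 [ 0.5612 -0.3054  0.076 ] [ 0.5611 -0.3063  0.076 ]
Y-x [ 0.5259 -0.2729  0.0751] 0.0005414629168554951 [ 0.5261 -0.2726  0.076 ] [ 0.5254 -0.2736  0.076 ]
G [ 0.465  -0.34    0.0748] 0.00036521374265063524 [ 0.4651 -0.3396  0.076 ] [ 0.4647 -0.3408  0.076 ]
gripend? [ 0.4854 -0.3518  0.1572] 0.0028896442288642568 [ 0.4924 -0.3849  0.076 ] [ 0.4989 -0.2842  0.076 ]
red1 [ 0.54   -0.3469  0.0743] 6.4049038418241e-05 [ 0.5398 -0.3463  0.076 ] [ 0.5396 -0.3481  0.076 ]
red2 [ 0.4871 -0.2995  0.0748] 0.0020245459476112182 [ 0.4881 -0.2992  0.076 ] [ 0.4859 -0.3004  0.076 ]
G2 [ 0.5    -0.3731  0.076 ]
off [0.5402 0.2357 0.066 ] 
off [0.5525 0.2079 0.066 ] [0.54   0.2325 0.066 ]
off [0.4803 0.176  0.066 ] [0.4695 0.1998 0.066 ]
off [0.4683 0.2021 0.066 ] [0.482  0.1743 0.066 ]
plate [0.7168 0.3113 0.05  ]
plate [0.7094 0.103  0.05  ]
plate [0.4517 0.1106 0.05  ]
plate [0.4587 0.3195 0.05  ]
hole [0.5287 0.2155 0.066 ] [0.5289 0.2158 0.066 ]
bin [0.6926 0.0573 0.1   ]
bin [ 0.7195 -0.1202  0.1   ]
bin [ 0.5058 -0.1504  0.1   ]
bin [0.4769 0.0231 0.1   ]
bin side [0.4797 0.0228 0.1   ]
bin side [0.6759 0.0469 0.1   ]
bin side [ 0.7205 -0.1279  0.1   ]
bin side [ 0.496  -0.2358  0.1   ]
```

```bash
cat >> h.py <<'E'
from scipy.spatial.transform import Rotation as Ro
np.set_printoptions(precision=4,suppress=True)
def rem(p,yd=None):
    s=bot.sense();R=Ro.from_rotvec(s['tcp_rot']).as_matrix()
    d=R.T@(np.array(p)-s['ee_pos'])
    out='t %.2f pos %s tool-d(mm) %s'%(s['t'],np.round(s['ee_pos'],4),np.round(d*1e3,1))
    if yd is not None:
        y=R.T@np.array([yd[0],yd[1],0.]); a=np.degrees(np.arctan2(-y[0],y[1])); out+=' turn %.1f or %.1f'%(a,a-180*np.sign(a))
    print(out,'q',np.round(s['joint_positions'],2),'F',np.round(s['contact_force'],1),'open %.4f'%s['opening'])
E
python3 - <<'E'
from h import *
s=bot.sense();print(Ro.from_rotvec(s['tcp_rot']).as_matrix())
rem([.491,-.347,.24],(.740,-.672))
rem([.40,.1,.24],(.740,-.672))
for u,v in [(131,256),(145,256),(145,243),(145,270),(120,270),(123,216),(139,188)]: print(plane('top',u,v,.13))
E
```

```text
[[-0.9563  0.2924 -0.0005]
 [ 0.2924  0.9563 -0.0015]
 [ 0.     -0.0016 -1.    ]]
t 0.10 pos [0.168  0.5494 0.2132] tool-d(mm) [-571.  -762.9  -25.6] turn 115.2 or -64.8 q [ 1.25  0.32  1.57 -0.    1.26 -0.02] F [-0.3 -0.8 -0.2] open 0.0909
t 0.10 pos [0.168  0.5494 0.2132] tool-d(mm) [-353.3 -362.   -26.2] turn 115.2 or -64.8 q [ 1.25  0.32  1.57 -0.    1.26 -0.02] F [-0.3 -0.8 -0.2] open 0.0909
[0.5182 0.3182 0.13  ]
[0.5189 0.2922 0.13  ]
[0.5432 0.294  0.13  ]
[0.4929 0.2903 0.13  ]
[0.4918 0.3365 0.13  ]
[0.5933 0.3392 0.13  ]
[0.648  0.3133 0.13  ]
```

```bash
python3 -m inch '[[[-0.02,-0.03,-0.02,4],[-0.02,-0.03,-0.02,4],[-0.03,-0.02,-0.01,5],[-0.04,-0.01,0,5],[-0.04,0,0,5]]]' 0; python3 -c "
from h import *
rem([.491,-.347,.2],(.740,-.672))"
```

```text
t: 0.52
ee_pos: [0.2642, 0.395, 0.2608]
tcp_rot: [-1.081, -2.947, 0.014]
contact_force: [0.2, 0.6, 0.3]
opening: 0.0914
t 0.52 pos [0.2642 0.395  0.2608] tool-d(mm) [-652.8 -418.7   65.3] turn 92.0 or -88.0 q [ 0.96  0.14  1.69 -0.    1.32  0.09] F [0.2 0.6 0.3] open 0.0914
```

```bash
for i in 1 2; do :; done; python3 -m inch '[[[-0.041,0,0,5],[-0.041,0,0,5],[-0.041,0,0,5],[-0.041,0,0,5],[-0.041,0,0,5]]]' ; python3 -m inch '[[[-0.041,0,0,5],[-0.041,0,0,5],[-0.041,0,0,5],[-0.041,0,0,5],[-0.041,0,0,5]]]'; python3 -c "
from h import *
rem([.491,-.347,.2],(.740,-.672))"
```

```text
t: 0.93
ee_pos: [0.3956, 0.2343, 0.2608]
tcp_rot: [1.721, 2.628, -0.012]
contact_force: [1.3, 1.0, 0.2]
opening: 0.0914
t: 1.35
ee_pos: [0.4432, 0.0331, 0.2601]
tcp_rot: [2.272, 2.167, -0.013]
contact_force: [1.0, -0.3, 0.2]
opening: 0.0909
t 1.35 pos [0.4432 0.0331 0.2601] tool-d(mm) [-377.    66.    62.4] turn 39.5 or -140.5 q [ 0.05  0.09  1.75 -0.01  1.31  0.1 ] F [ 1.  -0.3  0.2] open 0.0909
```

```bash
python3 -m inch '[[[-0.041,0.02,0,5],[-0.041,0.02,0,5],[-0.041,0.02,0,5],[-0.041,0.02,0,5],[-0.041,0.02,0,5]]]' ; python3 -c "
from h import *
rem([.491,-.347,.2],(.740,-.672))"
```

```text
t: 1.77
ee_pos: [0.4857, -0.1694, 0.26]
tcp_rot: [2.707, 1.592, -0.013]
contact_force: [1.3, 1.1, -0.4]
opening: 0.091
t 1.77 pos [ 0.4857 -0.1694  0.26  ] tool-d(mm) [-152.2   91.1   60.9] turn 13.2 or -166.8 q [-0.35  0.2   1.61 -0.01  1.33  0.16] F [ 1.3  1.1 -0.4] open 0.0910
```

```bash
python3 -m inch '[[[-0.029,0.022,0.005,3],[-0.029,0.022,0.01,3],[-0.029,0.022,0.01,3],[-0.029,0.022,0.01,3],[-0.024,0.02,0.01,1.2]]]' ; python3 -c "
from h import *
rem([.491,-.347,.124],(.740,-.672))
cv2.imwrite('pics/t1.png',bot.read_camera('top')[150:370,350:580,::-1]); cv2.imwrite('pics/s1.png',bot.read_camera('side')[200:480,200:520,::-1])"
```

```text
t: 2.18
ee_pos: [0.4922, -0.3575, 0.2147]
tcp_rot: [2.88, 1.244, -0.009]
contact_force: [0.9, -0.1, -0.5]
opening: 0.0913
t 2.18 pos [ 0.4922 -0.3575  0.2147] tool-d(mm) [ 7.5 -8.3 90.6] turn -1.0 or 179.0 q [-0.64  0.37  1.48 -0.01  1.28  0.11] F [ 0.9 -0.1 -0.5] open 0.0913
```

```bash
python3 -m inch '[[[0.0075,-0.0085,0,-1],[0,0,0,0],[0,0,0.02,0],[0,0,0.01,0],[0,0,0,0]]]' ; python3 -c "
from h import *
rem([.491,-.347,.124],(.740,-.672))
a=cv2.resize(bot.read_camera('top')[180:340,380:540,::-1],None,fx=3,fy=3);b=cv2.resize(bot.read_camera('side')[250:480,230:430,::-1],None,fx=2,fy=2)[:460]
b=cv2.copyMakeBorder(b,0,20,0,0,0);cv2.imwrite('pics/c1.png',np.hstack([a[:480],b[:480]]))"
```

```text
t: 2.7
ee_pos: [0.4898, -0.3426, 0.1821]
tcp_rot: [2.871, 1.275, -0.012]
contact_force: [0.7, -0.3, 0.5]
opening: 0.0908
t 2.70 pos [ 0.4898 -0.3426  0.1821] tool-d(mm) [-2.1  4.  58.1] turn 0.1 or -179.9 q [-0.63  0.38  1.56 -0.01  1.21  0.11] F [ 0.7 -0.3  0.5] open 0.0908
```

View pics/c1.png

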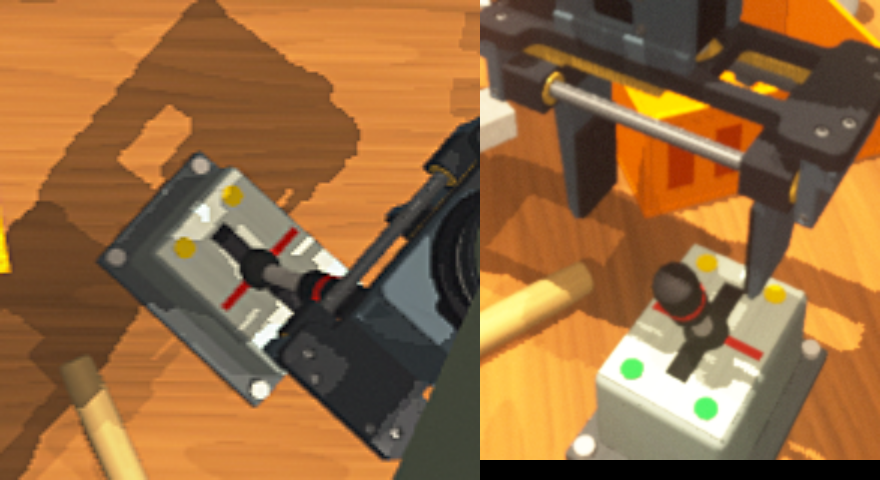

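The picture shows the fingers on either side of the grip, jaws along the hinge axis; the lever still leans to the green end. I'll descend and then close.

```bash
python3 -m inch '[[[-0.002,0.004,0.015,0],[0,0,0.015,0],[0,0,0.015,0],[0,0,0.012,0],[0,0,0,0]]]' 0.5; python3 -c "
from h import *
rem([.491,-.347,.124],(.740,-.672))"
```

```text
t: 3.22
ee_pos: [0.4964, -0.3477, 0.1322]
tcp_rot: [2.856, 1.276, 0.0]
contact_force: [0.4, -0.1, 0.3]
opening: 0.061
t 3.22 pos [ 0.4964 -0.3477  0.1322] tool-d(mm) [-3.  -4.6  8.2] turn 0.4 or -179.6 q [-0.63  0.42  1.62 -0.01  1.09  0.11] F [ 0.4 -0.1  0.3] open 0.0610
```

```bash
python3 -m inch '[[[-0.003,-0.0045,0.006,0],[0,0,0,0],[0,0,0,0],[0,0,0,0],[0,0,0,0]]]'; python3 -c "
from h import *
rem([.491,-.347,.124],(.740,-.672))
cv2.imwrite('pics/s2.png',cv2.resize(bot.read_camera('side')[300:480,250:430,::-1],None,fx=3,fy=3))"
```

```text
t: 3.63
ee_pos: [0.4927, -0.3476, 0.1304]
tcp_rot: [2.849, 1.275, 0.006]
contact_force: [0.1, -0.5, -0.2]
opening: 0.046
t 3.63 pos [ 0.4927 -0.3476  0.1304] tool-d(mm) [-0.7 -1.8  6.4] turn 0.5 or -179.5 q [-0.63  0.42  1.64 -0.01  1.07  0.1 ] F [ 0.1 -0.5 -0.2] open 0.0460
```

View pics/s2.png

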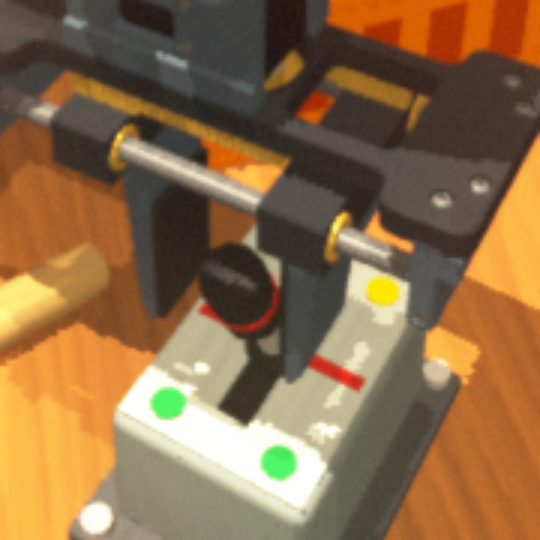

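```bash
python3 -m inch '[[[-0.002,-0.0015,0.008,0],[0,0,0,0],[0,0,0,0],[0,0,0,0],[0,0,0,0]]]' 0.68; python3 -c "
from h import *
rem([.491,-.347,.124],(.740,-.672));print(bot.sense()['ft_torque'])"
```

```text
t: 4.1
ee_pos: [0.4904, -0.3486, 0.1223]
tcp_rot: [2.848, 1.274, 0.007]
contact_force: [-0.6, -0.1, -0.3]
opening: 0.0291
t 4.10 pos [ 0.4904 -0.3486  0.1223] tool-d(mm) [ 1.6 -0.6 -1.7] turn 0.5 or -179.5 q [-0.63  0.42  1.65 -0.01  1.05  0.1 ] F [-0.6 -0.1 -0.3] open 0.0291
[-0.081   0.1116  0.0378]
```

```bash
python3 -m inch '[[[0,0,0,0],[0,0,0,0],[0,0,0,0],[0,0,0,0],[0,0,0,0]]]' 1; python3 -c "
from h import *
rem([.491,-.347,.124],(.740,-.672));print(bot.sense()['ft_torque'])"
```

```text
t: 4.52
ee_pos: [0.4908, -0.3491, 0.1223]
tcp_rot: [2.846, 1.277, 0.006]
contact_force: [1.2, -1.3, -0.3]
opening: 0.0236
t 4.52 pos [ 0.4908 -0.3491  0.1223] tool-d(mm) [ 1.7 -1.2 -1.8] turn 0.6 or -179.4 q [-0.63  0.42  1.65 -0.01  1.05  0.1 ] F [ 1.2 -1.3 -0.3] open 0.0236
[0.0887 0.3656 0.2049]
```

```bash
python3 -m inch '[[[0.005,0,-0.002,0],[0.005,0,-0.002,0],[0.005,0,-0.0015,0],[0.005,0,-0.001,0],[0.004,0,-0.0005,0]]]'; python3 -c "
from h import *
rem([.513,-.323,.130],(.740,-.672));print(bot.sense()['ft_torque'])"
```

```text
t: 4.93
ee_pos: [0.4961, -0.3433, 0.1257]
tcp_rot: [2.829, 1.285, -0.046]
contact_force: [-6.3, -9.9, 0.3]
opening: 0.0236
t 4.93 pos [ 0.4961 -0.3433  0.1257] tool-d(mm) [26.2 -0.5 -5.4] turn 1.1 or -178.9 q [-0.6   0.42  1.64 -0.05  1.07  0.14] F [-6.3 -9.9  0.3] open 0.0236
[-1.5441  1.5741  0.0486]
```

```bash
python3 -m inch '[[[0.01,0,-0.003,0],[0.01,0,-0.002,0],[0.008,0,-0.001,0],[0.005,0,0,0],[0.003,0,0,0]]]'; python3 -c "
from h import *
rem([.513,-.323,.130],(.740,-.672));print(bot.sense()['ft_torque'])"
```

```text
t: 5.35
ee_pos: [0.5135, -0.3239, 0.1301]
tcp_rot: [2.82, 1.285, -0.077]
contact_force: [-1.2, -3.8, 0.0]
opening: 0.0235
t 5.35 pos [ 0.5135 -0.3239  0.1301] tool-d(mm) [ 0.3 -1.   0. ] turn 1.2 or -178.8 q [-0.55  0.43  1.62 -0.07  1.09  0.2 ] F [-1.2 -3.8  0. ] open 0.0235
[-0.5659  0.9831  0.0702]
```

```bash
python3 -m inch '[[[0,0,0,0],[0,0,0,0],[0,0,0,0],[0,0,0,0],[0,0,0,0]]]' 0.65; python3 -c "
from h import *
rem([.513,-.323,.130],(.740,-.672));print(bot.sense()['ft_torque'])
cv2.imwrite('pics/s3.png',cv2.resize(bot.read_camera('side')[300:480,250:430,::-1],None,fx=3,fy=3))"
```

```text
t: 5.77
ee_pos: [0.515, -0.3212, 0.1295]
tcp_rot: [2.823, 1.283, -0.07]
contact_force: [-0.5, 0.1, 0.0]
opening: 0.0318
t 5.77 pos [ 0.515  -0.3212  0.1295] tool-d(mm) [-2.7 -0.3 -0.4] turn 1.1 or -178.9 q [-0.54  0.43  1.62 -0.07  1.09  0.21] F [-0.5  0.1  0. ] open 0.0318
[-0.0402  0.099  -0.0191]
```

View pics/s3.png

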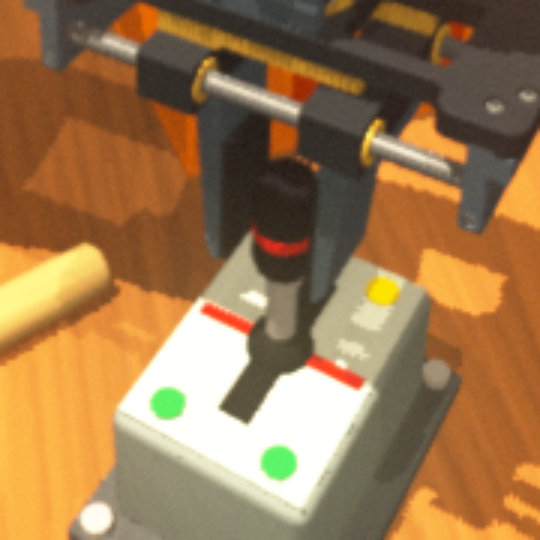

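The lever stands upright at the red strokes, and the fingers have let go. Next I open wider and withdraw upwards.

```bash
python3 -m inch '[[[0,0,0,0],[0,0,0,0],[0,0,0,0],[0,0,-0.005,0],[0,0,-0.01,0]]]' 0.3; python3 -c "
from h import *
rem([.513,-.323,.25],(.740,-.672));print(Ro.from_rotvec(bot.sense()['tcp_rot']).as_matrix())"
```

```text
t: 6.23
ee_pos: [0.5139, -0.3197, 0.1429]
tcp_rot: [2.827, 1.284, -0.074]
contact_force: [0.3, -1.1, 0.3]
opening: 0.062
t 6.23 pos [ 0.5139 -0.3197  0.1429] tool-d(mm) [  -9.3    2.9 -106.7] turn 1.1 or -178.9 q [-0.54  0.42  1.6  -0.07  1.12  0.2 ] F [ 0.3 -1.1  0.3] open 0.0620
[[ 0.6571  0.7532 -0.0287]
 [ 0.7515 -0.6577 -0.0518]
 [-0.0579  0.0125 -0.9982]]
```

```bash
python3 -m inch '[[[-0.002,0,-0.025,0],[-0.002,0,-0.03,0],[-0.002,0,-0.03,0],[-0.001,0,-0.025,0],[0,0,-0.005,0]]]' 0; python3 -c "
from h import *
rem([.499,.200,.25],(-.415,.910))
cv2.imwrite('pics/s4.png',cv2.resize(bot.read_camera('side')[250:480,250:430,::-1],None,fx=2.5,fy=2.5))"
```

```text
t: 6.65
ee_pos: [0.5122, -0.3185, 0.2665]
tcp_rot: [2.828, 1.284, -0.073]
contact_force: [1.1, -0.6, 1.1]
opening: 0.091
t 6.65 pos [ 0.5122 -0.3185  0.2665] tool-d(mm) [ 381.9 -351.2   -9.9] turn -155.7 or 24.3 q [-0.54  0.34  1.41 -0.06  1.39  0.19] F [ 1.1 -0.6  1.1] open 0.0910
```

View pics/s4.png

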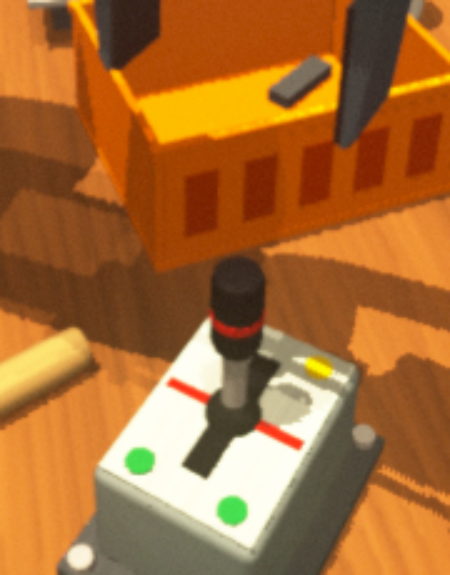

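```bash
python3 -m inch '[[[0.025,-0.03,0,5],[0.028,-0.028,0,5],[0.025,-0.032,0,5],[0.022,-0.034,0,5],[0.02,-0.036,0,4]]]' 0; python3 -c "
from h import *
print(proj('side',np.array([.513,-.323,.170])))
rem([.499,.200,.25],(-.415,.910))"
```

```text
t: 7.12
ee_pos: [0.5054, -0.12, 0.2514]
tcp_rot: [3.032, 0.618, -0.064]
contact_force: [0.9, 0.4, -0.5]
opening: 0.0909
[345.4535 357.5159]
t 7.12 pos [ 0.5054 -0.12    0.2514] tool-d(mm) [ 118.9 -296.8  -15.7] turn 178.5 or -1.5 q [-0.22  0.22  1.61 -0.06  1.33  0.97] F [ 0.9  0.4 -0.5] open 0.0909
```

The upright lever tip projects to (345,357) and is seen at (345,358), so the lever is off. On to the offcut.

```bash
python3 -m inch '[[[0.015,-0.037,0,0],[0.015,-0.037,0,0],[0.015,-0.037,0,0],[0.015,-0.037,0,0],[0.015,-0.037,0,0]]]' 0; python3 -m inch '[[[0.013,-0.033,0,0],[0.013,-0.033,0,0],[0.01,-0.025,0,0],[0.003,-0.01,0,0],[0,0,0,0]]]' 0;  python3 -c "
from h import *
rem([.499,.200,.15],(-.415,.910))"
```

```text
t: 7.53
ee_pos: [0.4967, 0.0876, 0.2348]
tcp_rot: [3.035, 0.611, -0.079]
contact_force: [1.2, 0.2, -0.2]
opening: 0.0912
t: 7.95
ee_pos: [0.4875, 0.2072, 0.2222]
tcp_rot: [3.032, 0.626, -0.096]
contact_force: [0.8, -0.5, 0.1]
opening: 0.0912
t 7.95 pos [0.4875 0.2072 0.2222] tool-d(mm) [12.7  9.  71.8] turn 178.7 or -1.3 q [ 0.4   0.28  1.6  -0.03  1.33  1.57] F [ 0.8 -0.5  0.1] open 0.0912
```

```bash
python3 -m inch '[[[0.005,0.004,0.015,-1],[0.004,0.003,0.02,0],[0.004,0.003,0.02,0],[0,0,0.015,0],[0,0,0,0]]]' 0.3;  python3 -c "
from h import *
rem([.499,.200,.056],(-.415,.910));print(Ro.from_rotvec(bot.sense()['tcp_rot']).as_matrix())
a=cv2.resize(bot.read_camera('top')[120:340,60:300,::-1],None,fx=2,fy=2);b=cv2.resize(bot.read_camera('side')[100:320,220:400,::-1],None,fx=2,fy=2)
cv2.imwrite('pics/c5.png',np.hstack([a[:480],b[:480]])[:,:800])"
```

```text
t: 8.37
ee_pos: [0.4993, 0.1934, 0.148]
tcp_rot: [3.023, 0.652, -0.1]
contact_force: [-0.5, 0.2, -0.3]
opening: 0.0643
t 8.37 pos [0.4993 0.1934 0.148 ] tool-d(mm) [ 9.1 -9.1 91.4] turn 179.8 or -0.2 q [ 0.37  0.35  1.7  -0.04  1.16  1.53] F [-0.5  0.2 -0.3] open 0.0643
[[ 0.909   0.4133 -0.0531]
 [ 0.4103 -0.91   -0.0602]
 [-0.0733  0.033  -0.9968]]
```

View pics/c5.png

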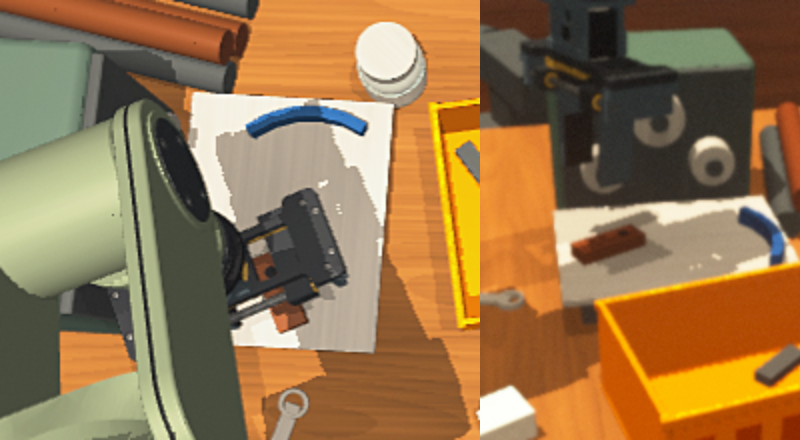

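```bash
python3 -c "
from h import *
for n,p in [('ll',(282,184)),('ll top',(282,171)),('ll bot',(282,196)),('up',(309,158)),('lr',(335,181)),('ll right',(294,184))]:
    c,d=ray('side',*p); print(n,c+d*(.306-c[1])/d[1])
rem([.494,.198,.056],(-.415,.910))
"
```

```text
ll [0.5214 0.306  0.1047]
ll top [0.5228 0.306  0.137 ]
ll bot [0.5201 0.306  0.074 ]
up [0.5865 0.306  0.1639]
lr [0.6493 0.306  0.1018]
ll right [0.5498 0.306  0.1023]
t 8.47 pos [0.5011 0.1945 0.1508] tool-d(mm) [ 1.4 -9.2 94.6] turn 179.8 or -0.2 q [ 0.37  0.34  1.7  -0.04  1.17  1.53] F [ 0.  -0.2 -0.8] open 0.0640
```

```bash
python3 -m inch '[[[0.001,-0.009,0.01,0],[0,0,0.018,0],[0,0,0.018,0],[0,0,0.01,0],[0,0,0,0]]]' ;  python3 -c "
from h import *
rem([.494,.198,.056],(-.415,.910))"
```

```text
t: 8.88
ee_pos: [0.499, 0.2014, 0.0971]
tcp_rot: [3.028, 0.649, -0.073]
contact_force: [0.6, -0.1, 0.1]
opening: 0.0637
t 8.88 pos [0.499  0.2014 0.0971] tool-d(mm) [-3.7 -0.3 41.4] turn 179.6 or -0.4 q [ 0.38  0.39  1.78 -0.04  1.03  1.56] F [ 0.6 -0.1  0.1] open 0.0637
```

```bash
python3 -m inch '[[[-0.004,0,0.01,0],[0,0,0.01,0],[0,0,0.008,0],[0,0,0.003,0],[0,0,0,0]]]' ;  python3 -c "
from h import *
rem([.494,.198,.056],(-.415,.910))
a=cv2.resize(bot.read_camera('side')[130:280,220:400,::-1],None,fx=4,fy=4)
cv2.imwrite('pics/s6.png',a)"
```

```text
t: 9.3
ee_pos: [0.4964, 0.2002, 0.0678]
tcp_rot: [3.03, 0.649, -0.061]
contact_force: [0.6, 0.0, -0.3]
opening: 0.0638
t 9.30 pos [0.4964 0.2002 0.0678] tool-d(mm) [-2.6  0.6 11.9] turn 179.6 or -0.4 q [ 0.38  0.42  1.82 -0.04  0.95  1.56] F [ 0.6  0.  -0.3] open 0.0638
```

View pics/s6.png

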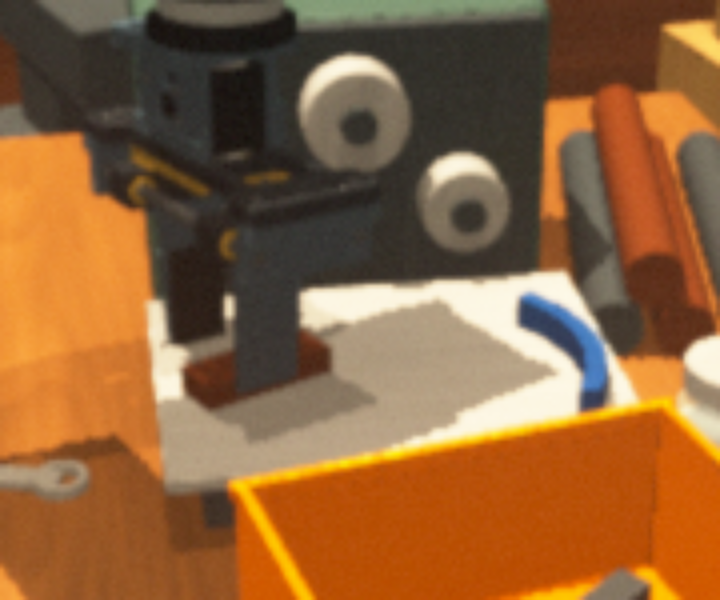

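```bash
python3 -m inch '[[[-0.002,0,0.006,0],[0,0,0.004,0],[0,0,0.001,0],[0,0,0,0],[0,0,0,0]]]' ;  python3 -c "
from h import *
rem([.494,.198,.056],(-.415,.910))"
```

```text
t: 9.77
ee_pos: [0.4955, 0.1993, 0.0573]
tcp_rot: [3.031, 0.649, -0.056]
contact_force: [0.2, 0.1, 0.6]
opening: 0.0642
t 9.77 pos [0.4955 0.1993 0.0573] tool-d(mm) [-1.9  0.5  1.4] turn 179.6 or -0.4 q [ 0.38  0.43  1.84 -0.04  0.92  1.56] F [0.2 0.1 0.6] open 0.0642
```

```bash
python3 -m inch '[[[0,0,0.001,0],[0,0,0,0],[0,0,0,0],[0,0,0,0],[0,0,0,0]]]' 1; python3 -m inch '[[[0,0,0,0],[0,0,0,0],[0,0,0,0],[0,0,0,0],[0,0,0,0]]]' 1;  python3 -c "
from h import *
rem([.494,.198,.056],(-.415,.910))"
```

```text
t: 10.18
ee_pos: [0.496, 0.1994, 0.0567]
tcp_rot: [3.031, 0.649, -0.054]
contact_force: [-0.5, 0.0, -0.5]
opening: 0.0335
t: 10.6
ee_pos: [0.496, 0.1995, 0.0567]
tcp_rot: [3.031, 0.649, -0.054]
contact_force: [0.3, 0.0, 0.3]
opening: 0.03
t 10.60 pos [0.496  0.1995 0.0567] tool-d(mm) [-2.4  0.5  0.8] turn 179.6 or -0.4 q [ 0.38  0.43  1.84 -0.04  0.92  1.56] F [0.3 0.  0.3] open 0.0300
```

```bash
python3 -m inch '[[[0,0,-0.008,0],[0,0,-0.02,0],[0,0,-0.03,0],[0,0,-0.035,0],[0,0,-0.035,0]]]'; python3 -m inch '[[[0,0,-0.03,0],[0,0,-0.01,0],[0,0,0,0],[0,0,0,0],[0,0,0,0]]]';  python3 -c "
from h import *
rem([.585,-.054,.2],(-.415,.910))
cv2.imwrite('pics/s7.png',bot.read_camera('side')[:,:,::-1])"
```

```text
t: 11.02
ee_pos: [0.4925, 0.2029, 0.1808]
tcp_rot: [3.026, 0.648, -0.093]
contact_force: [0.5, -0.3, -2.4]
opening: 0.03
t: 11.43
ee_pos: [0.4966, 0.2066, 0.2314]
tcp_rot: [3.029, 0.649, -0.071]
contact_force: [-0.7, -0.0, -2.8]
opening: 0.03
t 11.43 pos [0.4966 0.2066 0.2314] tool-d(mm) [-24.2 272.7  41.6] turn 179.6 or -0.4 q [ 0.39  0.28  1.58 -0.03  1.34  1.55] F [-0.7 -0.  -2.8] open 0.0300
```

View pics/s7.png

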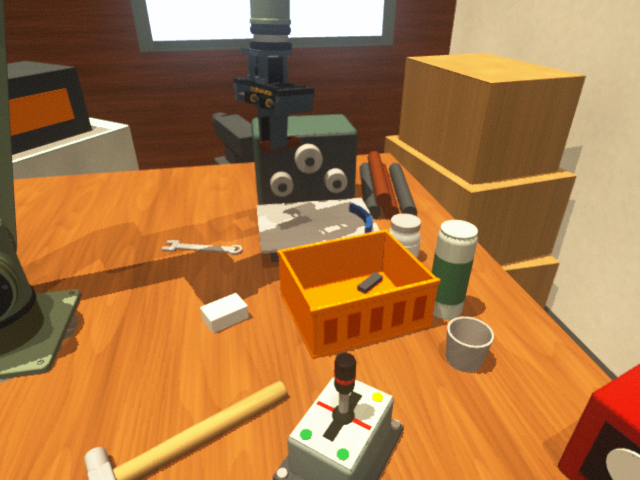

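The table is clear apart from the blue arc, the offcut is held (2.8 N, 30 mm), and the lever is upright. Next is the move to the bin.

```bash
python3 -m inch '[[[-0.002,0.02,0,0],[-0.003,0.03,0,0],[-0.003,0.035,0,0],[-0.003,0.035,0,0],[-0.003,0.035,0,0]]]'; python3 -m inch '[[[-0.003,0.035,0,0],[-0.003,0.035,0,0],[-0.002,0.025,0,0],[0,0.008,0,0],[0,0,0,0]]]';  python3 -c "
from h import *
rem([.585,-.054,.035],(-.415,.910))"
```

```text
t: 11.9
ee_pos: [0.5429, 0.0603, 0.2278]
tcp_rot: [3.028, 0.668, -0.1]
contact_force: [0.9, 0.8, -2.4]
opening: 0.0303
t: 12.32
ee_pos: [0.5774, -0.048, 0.2214]
tcp_rot: [3.03, 0.658, -0.127]
contact_force: [-0.9, 0.6, -2.3]
opening: 0.03
t 12.32 pos [ 0.5774 -0.048   0.2214] tool-d(mm) [ 20.8   4.9 185.4] turn 179.9 or -0.1 q [-0.07  0.36  1.49 -0.06  1.36  1.09] F [-0.9  0.6 -2.3] open 0.0300
```

```bash
python3 -m inch '[[[0.005,0.002,0.025,0],[0.005,0.001,0.03,0],[0.004,0.001,0.03,0],[0.003,0,0.025,0],[0,0,0.01,0]]]';  python3 -c "
from h import *
rem([.585,-.054,.042],(-.415,.910))
a=cv2.resize(bot.read_camera('top')[130:310,240:420,::-1],None,fx=2.2,fy=2.2);b=cv2.resize(bot.read_camera('side')[180:360,260:440,::-1],None,fx=2.2,fy=2.2)
cv2.imwrite('pics/c8.png',np.hstack([a,b]))"
```

```text
t: 12.73
ee_pos: [0.5848, -0.0461, 0.0954]
tcp_rot: [3.034, 0.66, -0.126]
contact_force: [-0.1, -0.2, -1.5]
opening: 0.03
t 12.73 pos [ 0.5848 -0.0461  0.0954] tool-d(mm) [ 1.5  6.4 53.6] turn 180.0 or -0.0 q [-0.07  0.47  1.65 -0.06  1.09  1.11] F [-0.1 -0.2 -1.5] open 0.0300
```

View pics/c8.png

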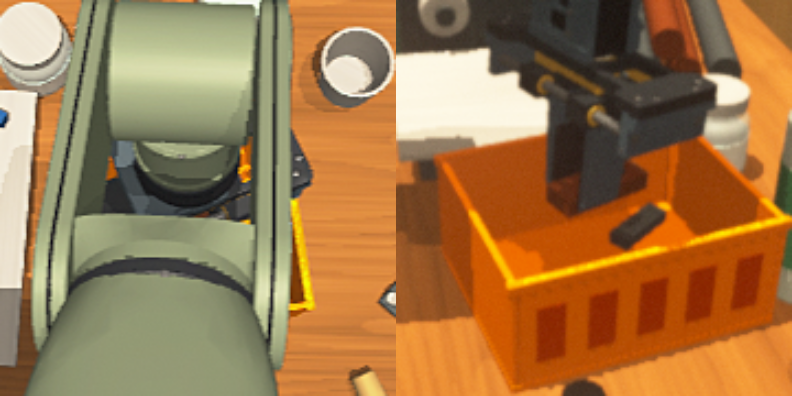

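```bash
python3 -m inch '[[[0.001,0.006,0.012,0],[0,0,0.015,0],[0,0,0.012,0],[0,0,0.008,0],[0,0,0,0]]]';  python3 -c "
from h import *
rem([.585,-.054,.042],(-.415,.910))"
```

```text
t: 13.25
ee_pos: [0.5877, -0.0513, 0.0499]
tcp_rot: [3.032, 0.666, -0.115]
contact_force: [0.0, -0.3, -2.5]
opening: 0.0299
t 13.25 pos [ 0.5877 -0.0513  0.0499] tool-d(mm) [-3.   1.1  8.2] turn -179.8 or 0.2 q [-0.08  0.52  1.7  -0.07  0.99  1.1 ] F [ 0.  -0.3 -2.5] open 0.0299
```

```bash
python3 -m inch '[[[-0.002,0,0.006,0],[0,0,0.004,0],[0,0,0,0],[0,0,0,0],[0,0,0,0]]]'; python3 -m inch '[[[0,0,0,0],[0,0,0,0],[0,0,0,0],[0,0,0,0],[0,0,0,0]]]' 0.4;   python3 -c "
from h import *
rem([.585,-.054,.042],(-.415,.910))
a=cv2.resize(bot.read_camera('side')[180:360,260:440,::-1],None,fx=3,fy=3)
cv2.imwrite('pics/s9.png',a)"
```

```text
t: 13.67
ee_pos: [0.5871, -0.0527, 0.0416]
tcp_rot: [3.031, 0.666, -0.108]
contact_force: [-0.1, -0.0, -2.9]
opening: 0.0295
t: 14.08
ee_pos: [0.5897, -0.0529, 0.0447]
tcp_rot: [3.029, 0.665, -0.098]
contact_force: [-0.3, 0.2, -0.4]
opening: 0.0547
t 14.08 pos [ 0.5897 -0.0529  0.0447] tool-d(mm) [-4.5 -1.   3. ] turn -179.8 or 0.2 q [-0.08  0.52  1.71 -0.07  0.96  1.1 ] F [-0.3  0.2 -0.4] open 0.0547
```

View pics/s9.png

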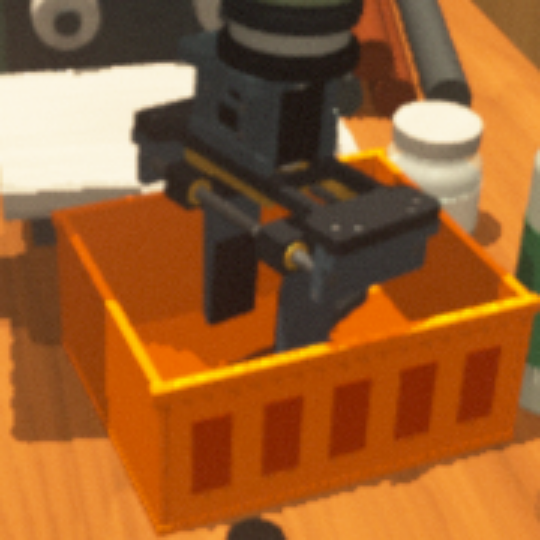

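Released. I'll withdraw upwards and back to get a clear view.

```bash
python3 -m inch '[[[0,0,-0.02,0],[0,0,-0.035,0],[0,0,-0.04,0],[0,0,-0.04,0],[0,0,-0.04,0]]]'; python3 -m inch '[[[-0.03,0,-0.02,0],[-0.04,0,0,0],[-0.04,0,0,0],[-0.04,0,0,0],[-0.02,0,0,0]]]'; python3 -m inch '[[[-0.02,0,0,0],[-0.01,0,0,0],[0,0,0,0],[0,0,0,0],[0,0,0,0]]]';   python3 -c "
from h import *
rem([.585,-.054,.042])
cv2.imwrite('pics/t10.png',bot.read_camera('top')[...,::-1])
cv2.imwrite('pics/s10.png',bot.read_camera('side')[...,::-1])"
```

```text
t: 14.55
ee_pos: [0.5929, -0.0436, 0.215]
tcp_rot: [3.035, 0.666, -0.136]
contact_force: [1.3, -0.4, 0.3]
opening: 0.0544
t: 14.97
ee_pos: [0.4453, -0.1139, 0.2602]
tcp_rot: [3.026, 0.674, -0.096]
contact_force: [-0.4, 0.1, 0.4]
opening: 0.0545
t: 15.38
ee_pos: [0.4138, -0.1281, 0.2645]
tcp_rot: [3.025, 0.668, -0.09]
contact_force: [-0.6, 0.2, 0.8]
opening: 0.0549
t 15.38 pos [ 0.4138 -0.1281  0.2645] tool-d(mm) [200.7  -1.3 209.8] q [-0.28  0.08  1.75 -0.07  1.34  0.88] F [-0.6  0.2  0.8] open 0.0549
```

View pics/t10.png

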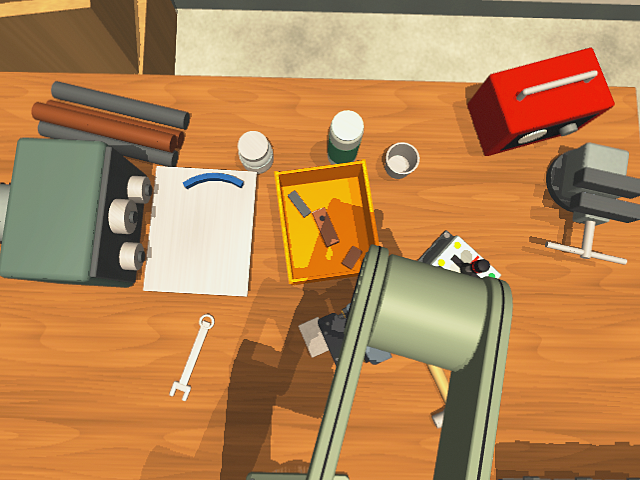

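View pics/s10.png

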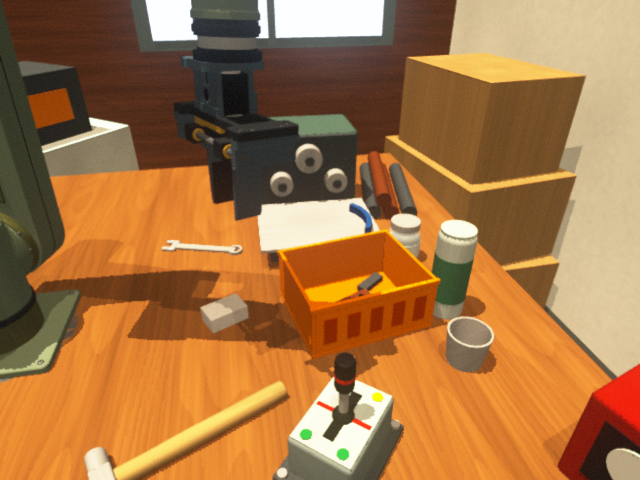

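Offcut lies in the bin at top (326,228); the blue arc is unmoved at (213,180), and the lever is upright (side 345,357). I'll check the lever's projection in the top view, then hand in.

```bash
python3 -c "
from h import *
print(proj('top',np.array([.513,-.323,.170])),proj('side',np.array([.513,-.323,.170])))
print(bot.close_job())"
```

```text
[484.3426 265.0054] [345.4535 357.5159]
the job is handed in; nothing more can be done
None
```

The roller's lever is in the off position, and the offcut is in the orange scrap bin. I handed the job in at about 15.5 s of the 51 s.

- **Lever:** I gripped the black grip along its hinge axis and eased it from the green end to the centre. After I let go it stood upright. In the last pictures its tip was at about (345,357) in the side view, where the projection for upright gives (345,357). In the top view it was at about (481,265) against a projected (484,265). That 3-pixel difference is within how closely I could read the partly hidden tip.
- **Possible overshoot:** While I held the lever, the tool came within a few millimetres of centre. The lever was never near the ridge on the other side.
- **Offcut:** I lifted it off the catch table (grip opening 30 mm, about 2.8 N weight) and released it low inside the bin. It lies flat between the two fixed scraps.
- **Everything else:** The blue curved piece, wrench, jar, can and tin look unmoved in the last top view. The chalk block and hammer were partly hidden there but stand in their places in the side view.
- **Forces:** The readings I took stayed below about 12 N. The arm was clear and touching nothing when I handed in.

The tool ended up tilted by a few degrees, because the moves cannot correct tilt. It did not affect either step.

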